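# Hang the push block on its bolt

## Robot

A 7-joint arm with a two-finger parallel gripper is mounted at the origin on the work surface. World frame = base frame: x ahead of the robot, y to its left, z up, the work surface at z = 0. Lengths are in m, angles in rad, forces in N, time in s.
With the tool pointing down it reaches from about 0.4 to 0.875 m from the base axis. Payload 4.4 kg.
Tool frame: the origin (TCP) lies on the front face of the gripper's body, between the roots of the fingers; the fingertips stand 73 mm ahead of it and the grasp point (between the pads) lies manip.grasp_offset ahead of it (manip.grasp_offset is the distance from the TCP to the grasp point, in m); y points along the fingers, z is the direction in which the jaws open and shut, and the axes are right-handed (so a half turn about y gives the same grasp; the last joint's range is limited). The gripper opens to 85 mm and grips with 20 to 120 N. Pads are 22 mm wide; open, the fingers measure 114 mm over their backs; the gripper's body (76 mm by 85 mm) begins 54 mm behind the grasp point. The pads swing forward as they close: fully open they stand 13 mm farther back than shut.
Start: joints at [-1.181, 0.628, 0.038, 1.517, -0.027, 0.996, -0.02], TCP at [0.286, 0.584, 0.304] pointing down, gripper open.
Joint ranges: [-3.06, 3.06], [-0.37, 2.12], [-1.25, 1.32], [0.18, 2.47], [-1.1, 4.24], [0.23, 1.98], [-2.94, 2.94]. Speed limits (rad/s): [2.57, 2.57, 3.14, 3.14, 3.14, 3.14, 3.14].

## Interface

Orientations are given as a rotation vector (axis times angle).
In Python, from plant import read_state, vision, manip, nets gives the robot as it stands.
- The arm moves only by the tool drive_tool, never from a script. Its argument "targets" is a list of rows, each a list of 5 numbers: the shift along the tool's x, y, z in mm, then the turn about the tool's y in units of 8 degrees (1.0 is 8 degrees), then the closure, from 0 (fully open) to 1 (shut). A call has 1 to 5 rows; each row is the pose to reach, as a shift and turn from the pose commanded when the call began, along the tool's axes at that moment; what a row does not reach only later rows make up. A row lasts 1/10 s, in which the tool goes at most 50 mm and 8.59 degrees, less where a joint would pass 70% of its speed; a pose out of reach is approached as far as the arm can. A call with a gripper value outside its range is refused whole. The fingers move at their own pace and stop on an object; "newtons" is the grip in N (left out, the last holds). Time passes only in rows, so rows that repeat a pose let the fingers close. It gives the time, the measured TCP pose, the force and the opening at its end, in the units of the state.
- read_state(): the state, without advancing time (a new reading comes with each control period).
- vision.snapshot(name): name is "scene" or "top"; returns a dict with "frame" (400x640x3 uint8, red, green, blue), "range_z" (400x640 float32, m along the optical axis (not along the pixel's ray), 0 where there is no reading), "intrinsics" (3x3 intrinsics, pixels), "k1" (the pictures are not rectified: a ray, as slopes to the right and down, at radius r is drawn at 1 + k1 r^2 times it, then the intrinsics apply), "world_from_camera" (4x4, takes a point from camera to world coordinates). Camera axes: x right, y down, z forward; pixel columns grow to the right and rows downward; lengths in m; the calibration is good to about 2 mm. A picture is of the moment at which its call begins.
- manip.finish_job(): hands the job in, once; it reports no verdict.
Trained networks look in the newest picture that a camera, given by its name, has taken for a name from the list of things; names that differ only in an ending like _2 or _b are one class to them, and where a whole thing is asked for, a point or a joint stands for the part that bears it (a point fixed in the world has none). Each returns a list of dicts, best first, with "confidence" (0 to 1); they miss things now and then, are a little off and sometimes report something else, mostly with a low value. They report only what shows in the picture. A call takes as long as a camera call. They do not tell look-alikes from the thing itself.
- nets.silhouettes(query, camera): "pixels" (400x640 bool, what is visible of it) and "rect" ([left, top, width, height] in pixels, round what is visible of it).
The state is a dict: "t": time; "joint_pos": joint angles; "joint_velocities": joint speeds; "effort": joint torques, N m; "tcp_pos": TCP position; "eef_rot": TCP orientation; "ft_force": force on the tool from outside, world axes, zero at the start; "wrist_torque": the same for the moment, N m; "width": opening from 0.0 (shut) to 1.0 (fully open).
Only numpy, scipy, OpenCV 4.12 (cv2) and the standard library are available. Lean on these libraries where they do the work, as an engineer would, in place of code of your own. Each camera call takes 0.05 s, during which the arm holds its last target. There are 200 camera calls.

## Task

Pick up the yellow push block by its black handle and hang it on the bolt that stands out of the sloping tool board: keyhole end up, put the wide hole over the bolt's head, press the block back against the two sprung bumpers, and slide it straight down the slope until the bolt is at the closed end of the slot (the bolt is loose in its track and may travel down with it to its stop first). Let go so that it stays hooked under the head, straight and at rest, and leave the screwdriver, the glue bottle and the pencil where they are.

Things in the scene. Friction and masses are not known exactly. Their poses are not given: they have to be found in the camera images.
- push_block: Yellow plate 160 x 80 x 6 mm (x, y, z), about 0.3 kg, starting flat on the bench, handle up. Origin: centre of the plate's underside; x runs towards the keyhole end, z out of the handle side. Black block handle on the upper face: 56 mm long (x -43 to +13 mm), 24 mm wide (y), 40 mm tall (z 6 to 46 mm).
- hole (a point): Centre of the keyhole's wide end, on the plate's underside (x = +32 mm, y = 0, z = 0 of the push block; same axes). The keyhole goes right through the plate: an eight-sided hole 16 mm across flats, and from it a slot 8 mm wide running towards +x that closes at x = 55 mm.
- slot_end (a point): Where the bolt's centre lies when it touches the slot's closed end, on the plate's underside (x = +52 mm, y = 0, z = 0 of the push block, 20 mm from the hole's centre; same axes).
- bolt_foot (a point): Foot of the steel hanging bolt, on its axis at the board's face. Axes: x up the slope, y level, z square out of the face, along the bolt. Shank 6 mm thick; round bevelled head 13 mm across, its underside 8 mm and its top 13 mm from the face: to slide under it, the plate must be held pressed to within 2 mm of the face.
- bolt (a joint): The bolt slides loosely up and down the slope in the board's aluminium track, between two stops: 0 at the upper stop, 0.03 m at the lower one. Starts anywhere from 0 to 0.022. About 1.5 N moves it, less than the plate's friction under its head, so a plate sliding down may carry it along to the lower stop before the slot runs home.
- board: Tool board, fixed: plywood face sloping 28 degrees from level, rising away from the robot, 240 mm wide (y -120 to +120), slab 18 mm thick on feet. Origin on the bench straight below the bolt's foot at joint 0, where the face is 170 mm high; the face reaches 75 mm up and 185 mm down the slope from there. z up, x level, the way the slope rises.
- bumper_l (a joint): Sprung black rubber bumper, 10 mm diameter, 7 mm proud of the board's face, 25 mm down the slope from the bolt's place at joint 0, at y = +28 mm. Value: how far it is pushed in (m), 0 at rest, 0.007 flush, which takes about 3.2 N. Once hung, the bumpers push the plate out against the head's underside; friction may keep it from sliding home by its own weight.
- bumper_r (a joint): The same bumper on the other side, at y = -28 mm.
- screwdriver: Bystander: red-handled screwdriver lying on the bench, 190 mm long. Origin under its centre. Leave alone.
- glue: Bystander: white glue bottle standing on the bench, 56 mm diameter, 150 mm tall. Origin: centre of its foot. Leave alone.
- pencil: Bystander: red pencil lying on the bench, 8 mm thick, 165 mm long. Origin under its middle. Leave alone.
Things that resemble listed ones, but are neither listed nor needed, are in the scene too. What is shaped like the push_block but brown or pink is not meant.

How it is judged:
On the way, in this order (a step that is already met when the one before it is completed fails the run):
1. the push block has been picked up, well clear of the bench (height (world z) of push_block above 0.09 m), for 0.1 s.
2. the bolt head has passed through the wide hole (hole within 5 mm of the bolt's axis, plate pressed to within 5 mm of the board's face at the hole) (x of hole in the frame of bolt_foot between -0.005 and 0.005 m and y of hole in the frame of bolt_foot between -0.005 and 0.005 m and z of hole in the frame of bolt_foot below 0.005 m), for 0.05 s.
At the end, for the whole second after the job is handed in: The push block hangs on the bolt, at rest: the bolt within 4 mm of the slot's closed end, along and across, the plate's underside no more than 5 mm off the board's face there, lying along the board within 0.1 rad, keyhole end up and straight within 0.15 rad (x of slot_end in the frame of bolt_foot between -0.004 and 0.004 m and y of slot_end in the frame of bolt_foot between -0.004 and 0.004 m and z of slot_end in the frame of bolt_foot between -0.003 and 0.005 m and angle between the z axis of push_block and the z axis of bolt_foot, either way round below 0.1 rad and angle between the x axis of push_block and the x axis of bolt_foot, either way round below 0.15 rad and linear speed of push_block below 0.01 m/s and x of hole in the frame of bolt_foot below -0.012 m); the robot touches nothing.
It fails at once if the screwdriver, the glue bottle or the pencil is moved more than 30 mm (distance of any of screwdriver, glue, pencil from where it was at the start of the episode above 0.03 m).
It fails at once if the glue bottle is tipped (angle between glue's own z axis and vertical above 0.3 rad).
It also fails if it takes over 42 s, if anything falls off the work surface, if the arm or the gripper's body presses on something with over 40 N, if the wrist force passes 120 N, or if a joint passes its speed limit or range.

## Working session

There is one attempt and no reset: what is moved stays moved. The work goes in short steps, Python scripts to look and compute and a tool call to move; the robot and the scene stay as the last step left them, time stands still between calls to the robot, and variables do not carry over. Pictures are saved under pics/ and viewed, about 8 in all and at most 12, crops included, and the job is handed in when it is done.

Besides the shell and the picture viewer there is one more tool, called in YAML: its name, and indented under it one key for each argument. drive_tool: Moves the arm, as the interface text tells. Its arguments: {"type":"object","properties":{"targets":{"type":"array"},"newtons":{"type":"number"}},"required":["targets"]}

```bash
mkdir -p pics; ls
cat > h.py <<'E'
import numpy as np, cv2
from scipy.spatial.transform import Rotation as R
from plant import read_state, vision, manip, nets
def save(s,n,crop=None,sc=1):
    im=s["frame"][:,:,::-1]
    if crop: l,t,w,h=crop; im=im[t:t+h,l:l+w]
    cv2.imwrite(f"pics/{n}.png",cv2.resize(im,None,fx=sc,fy=sc,interpolation=cv2.INTER_CUBIC))
def rays(s,uv):
    K=s["intrinsics"];uv=np.atleast_2d(uv).astype(float)
    d=np.array([s["k1"],0,0,0,0],float)
    K=np.asarray(K,float)
    p=(uv-[K[0,2],K[1,2]])/[K[0,0],K[1,1]]; q=p.copy()
    for _ in range(30): q=p/(1+s["k1"]*(q**2).sum(1,keepdims=True))
    return np.c_[q,np.ones(len(q))]
def world(s,uv,z=None):
    uv=np.atleast_2d(uv)
    if z is None: z=s["range_z"][uv[:,1].astype(int),uv[:,0].astype(int)]
    T=s["world_from_camera"]
    return (rays(s,uv)*np.reshape(z,(-1,1)))@T[:3,:3].T+T[:3,3]
def onplane(s,uv,p0,n):
    T=s["world_from_camera"];d=rays(s,uv)@T[:3,:3].T;o=T[:3,3]
    return o+d*(((p0-o)@n)/(d@n))[:,None]
def proj(s,P):
    T=np.linalg.inv(s["world_from_camera"]);c=np.atleast_2d(P)@T[:3,:3].T+T[:3,3]
    q=c[:,:2]/c[:,2:];q=q*(1+s["k1"]*(q**2).sum(1,keepdims=True));K=s["intrinsics"]
    return q*[K[0,0],K[1,1]]+[K[0,2],K[1,2]]
E
python3 - <<'E'
from h import *
np.set_printoptions(precision=4,suppress=True)
st=read_state();print(st);print(manip.grasp_offset, R.from_rotvec(st["eef_rot"]).as_matrix())
for c in("scene","top"):
    s=vision.snapshot(c);save(s,c+"0");print(c,s["intrinsics"],s["k1"],s["world_from_camera"])
    for q in("push_block","bolt","board","bumper_l","screwdriver","glue","pencil"):
        for r in nets.silhouettes(q,c):
            m=r["pixels"];v,u=np.nonzero(m&(s["range_z"]>0));
            if len(u): print(q,round(r["confidence"],2),r["rect"],np.median(world(s,np.c_[u,v]),0),m.sum(), s["frame"][m].mean(0))
E
```

```text
pics
{'t': 0.0, 'joint_pos': array([-1.1808,  0.6293,  0.0384,  1.5184, -0.027 ,  0.9963, -0.02  ]), 'joint_velocities': array([ 0.0014, -0.0002,  0.    ,  0.0008, -0.0001,  0.0001,  0.0008]), 'effort': array([  0.0007, -56.341 ,   1.2266, -19.3445,   0.0111,   0.0105,
        -0.    ]), 'tcp_pos': array([0.2859, 0.5832, 0.303 ]), 'eef_rot': array([-1.5429,  0.3578, -0.3572]), 'ft_force': array([ 0.1948,  1.0765, -0.1361]), 'wrist_torque': array([-0.0238, -0.0171, -0.001 ]), 'width': 0.9992772427421885}
0.0539 [[ 0.8979 -0.0008  0.4402]
 [-0.4402 -0.0017  0.8979]
 [ 0.     -1.     -0.0019]]
scene [[465.1879   0.     315.4025]
 [  0.     465.1879 199.6149]
 [  0.       0.       1.    ]] -0.1127886428941571 [[-0.167   0.6976 -0.6968  1.2067]
 [ 0.9858  0.1071 -0.129   0.2446]
 [-0.0153 -0.7084 -0.7056  0.8423]
 [ 0.      0.      0.      1.    ]]
push_block 0.97 [330.8, 215.6, 58.4, 56.0] [0.5064 0.2119 0.0071] 1796 [111.6024  90.2478  27.0568]
push_block 0.89 [201.2, 151.6, 55.7, 45.5] [ 0.3197 -0.1527  0.0079] 1193 [125.0947  72.798   78.2976]
push_block 0.56 [399.3, 189.3, 70.3, 32.5
[... 777 characters left out ...]
.7369  52.4813]
push_block 0.67 [405.5, 255.4, 43.4, 67.2] [ 0.3101 -0.1555  0.0063] 1897 [157.7006 108.8745 112.2947]
push_block 0.58 [261.5, 188.5, 56.0, 62.9] [0.4909 0.2075 0.0062] 1726 [150.5979 137.6842  68.0006]
bolt 0.39 [261.5, 189.9, 54.8, 60.2] [0.4929 0.2075 0.0063] 1691 [150.5594 137.9231  67.8332]
board 0.92 [377.2, 96.1, 108.4, 126.6] [ 0.6247 -0.1439  0.1475] 10186 [154.2392 126.0588  92.2615]
screwdriver 0.63 [285.2, 127.0, 64.7, 11.0] [0.7398 0.0916 0.023 ] 322 [131.8696  59.677   50.7547]
glue 0.71 [186.0, 182.2, 32.5, 24.5] [0.5525 0.4228 0.0993] 603 [111.3731  96.6219  79.806 ]
pencil 0.53 [233.4, 155.1, 55.9, 10.8] [0.6555 0.2957 0.0077] 198 [141.0202  69.8788  53.8333]
```

View pics/scene0.png

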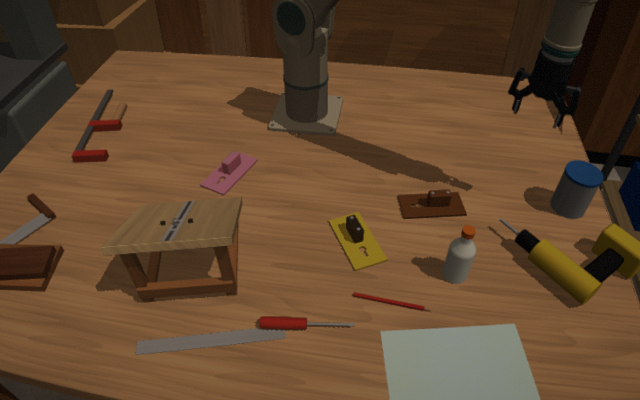

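View pics/top0.png

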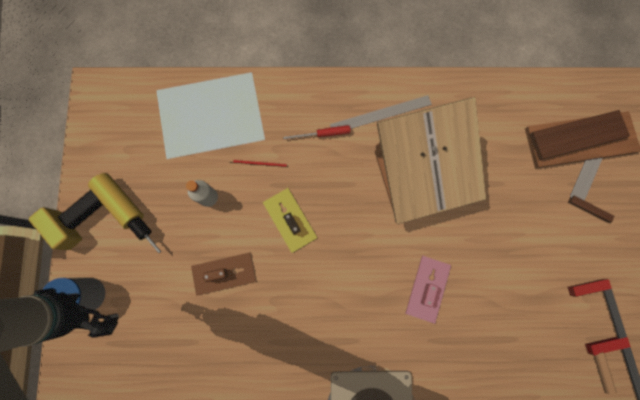

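Run:
```python
from h import *
np.set_printoptions(precision=4,suppress=True)
for c,bc,fc in(("top",(385,105,95,105),(405,110,60,80)),("scene",(120,204,115,42),(140,190,80,60))):
    s=vision.snapshot(c)
    save(s,c+"_bolt",fc,8)
    l,t,w,h=bc
    vv,uu=np.mgrid[t:t+h,l:l+w];uv=np.c_[uu.ravel(),vv.ravel()]
    P=world(s,uv);P=P[(P[:,2]>0.07)&(P[:,2]<0.23)]
    for _ in range(6):
        p0=P.mean(0);n=np.linalg.svd(P-p0,full_matrices=False)[2][2];n*=np.sign(n[2])
        P=P[abs((P-p0)@n)<0.004]
    print(c,"board",p0,n,len(P),np.degrees(np.arccos(n[2])),"yaw",np.degrees(np.arctan2(-n[1],-n[0])))
    hsv=cv2.cvtColor(s["frame"],cv2.COLOR_RGB2HSV)
    m=((hsv[...,0]>22)&(hsv[...,0]<33)&(hsv[...,1]>150)).astype(np.uint8)
    k=cv2.connectedComponentsWithStats(m);
    for i in range(1,k[0]):
        if k[2][i][4]>150:
            print(k[2][i]); v,u=np.nonzero(k[1]==i)
            if not(0.4<np.median(world(s,np.c_[u,v])[:,0])<0.6):continue
            cn=max(cv2.findContours((k[1]==i).astype(np.uint8),0,2)[0],key=cv2.contourArea)[:,0]
            W=onplane(s,cn,np.array([0,0,.006]),np.array([0,0,1.]))[:,:2]
            r=cv2.minAreaRect((W*1000).astype(np.float32));print("block rect mm",r, "boxpts",cv2.boxPoints(r))
    blk=(s["frame"].max(2)<60).astype(np.uint8)
    P=world(s,np.c_[np.mgrid[0:400,0:640][1].ravel(),np.mgrid[0:400,0:640][0].ravel()])
    f=(P[:,2]>0.035)&(P[:,2]<.06)&(abs(P[:,0]-.49)<.08)&(abs(P[:,1]-.21)<.08)
    H=P[f];print("handle top",len(H),np.median(H,0), cv2.minAreaRect((H[:,:2]*1000).astype(np.float32)) if len(H)>3 else'')
```

```text
top board [ 0.6244 -0.1493  0.1492] [-0.4536 -0.1236  0.8826] 8838 28.044131965335925 yaw 15.23834263450958
handle top 194 [0.4823 0.2001 0.0458] ((483.05963134765625, 201.67898559570312), (56.46393966674805, 23.74190902709961), 30.10906219482422)
scene board [ 0.6402 -0.1436  0.1591] [-0.4496 -0.1231  0.8847] 4167 27.786464193108444 yaw 15.305030135169634
[ 329  212   58   58 1165]
block rect mm ((495.52362060546875, 208.47640991210938), (158.9473114013672, 78.84169006347656), 30.029184341430664) boxpts [[406.9899 202.8339]
 [446.4454 134.5751]
 [584.0574 214.1189]
 [544.6018 282.3777]]
[607 224  33  31 383]
block rect mm ((398.6160888671875, 865.6898193359375), (94.70671081542969, 39.71083068847656), 42.522342681884766) boxpts [[350.2962 848.3185]
 [377.1358 819.051 ]
 [446.936  883.0612]
 [420.0963 912.3286]]
[539 240  61  49 436]
block rect mm ((494.8627014160156, 700.6165161132812), (161.17633056640625, 20.611881256103516), 42.34251022338867) boxpts [[428.3558 653.9529]
 [442.2391 638.718 ]
 [561.3696 747.2802]
 [547.4863 762.515 ]]
handle top 229 [0.4874 0.2023 0.0459] ((484.3914794921875, 201.7734375), (55.747169494628906, 23.67803382873535), 31.43448257446289)
```

View pics/top_bolt.png

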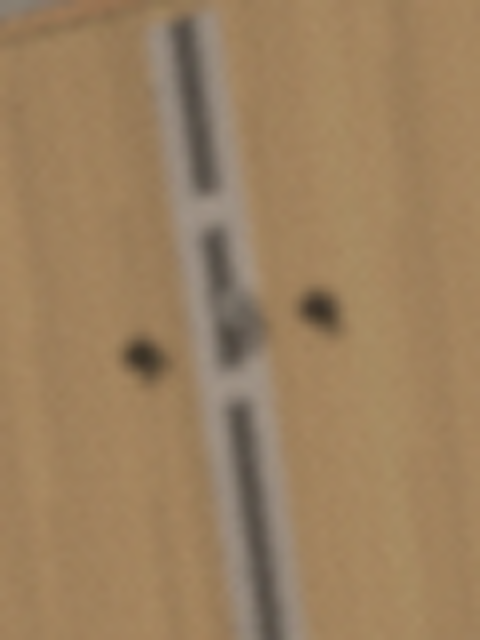

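View pics/scene_bolt.png

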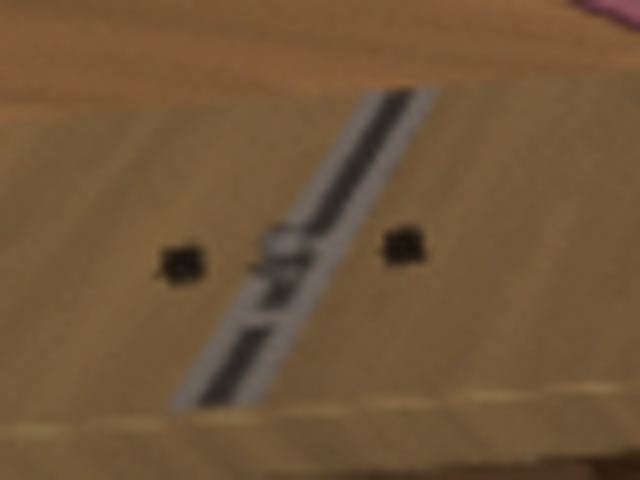

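```bash
cat >> h.py <<'E'
n=np.array([-0.4516,-0.1236,0.8836]);n/=np.linalg.norm(n)
ey=np.cross(n,[np.cos(np.radians(15.3)),np.sin(np.radians(15.3)),0]);ey[2]=0;ey/=np.linalg.norm(ey)
ex=np.cross(ey,n)   # up slope
E
python3 - <<'E'
from h import *
np.set_printoptions(precision=4,suppress=True)
print(ex,ey,n)
pts={"top":[(422.9,154.4),(444.75,148.1),(435.4,150)],"scene":[(190.5,220.6),(162.9,222.9),(175.6,220)]}
p0s={"top":np.array([ 0.6244,-0.1493,0.1492]),"scene":np.array([ 0.6402,-0.1436,0.1591])}
print("plane offs diff mm",(p0s["scene"]-p0s["top"])@n*1000)
for c in pts:
    s=vision.snapshot(c);p0=p0s[c]
    b=[onplane(s,[p],p0+n*h,n)[0]-n*h for p,h in zip(pts[c],(.007,.007,.012))]
    m=(b[0]+b[1])/2; d=b[0]-b[1]
    print(c,b,"mid",m,"sep",np.linalg.norm(d),"dir",d@ex,d@ey,"bolt rel mid",(b[2]-m)@ex,(b[2]-m)@ey, "bolt0",m+ex*.025)
    # track centre points: aluminium bright
E
```

```text
[0.8523 0.2332 0.4682] [-0.2639  0.9646  0.    ] [-0.4516 -0.1236  0.8836]
plane offs diff mm 0.907854307896618
top [array([ 0.6347, -0.1177,  0.1589]), array([ 0.6501, -0.171 ,  0.1593]), array([ 0.6458, -0.1457,  0.1607])] mid [ 0.6424 -0.1444  0.1591] sep 0.055457944526533846 dir -0.0009107360344290152 0.05545046584059746 bolt rel mid 0.00335880619805045 -0.002230434689269558 bolt0 [ 0.6637 -0.1385  0.1708]
scene [array([ 0.6427, -0.1125,  0.1647]), array([ 0.6576, -0.1656,  0.1649]), array([ 0.6533, -0.1388,  0.1665])] mid [ 0.6501 -0.139   0.1648] sep 0.055148696076637825 dir -0.00041337976295261115 0.05514714668213673 bolt rel mid 0.0035664073479226223 -0.0006819692798610247 bolt0 [ 0.6714 -0.1332  0.1765]
```

drive_tool:
  targets:
    - [354,100,-242,-7.02,0]
    - [354,100,-242,-7.02,0]
    - [354,100,-242,-7.02,0]
    - [354,100,-242,-7.02,0]
    - [354,100,-242,-7.02,0]
  newtons: 30

```text
t: 1.5
tcp_pos: [0.4069, 0.3702, 0.247]
eef_rot: [-1.558, -0.237, 0.236]
ft_force: [2.2, 0.2, -0.4]
width: 1.0
```

```bash
cat > go.py <<'E'
import sys
from h import *
def go(x,y,z,yawz=None):
    st=read_state();M=R.from_rotvec(st["eef_rot"]).as_matrix()
    d=M.T@(np.array([x,y,z])-st["tcp_pos"])*1000
    yz=np.degrees(np.arctan2(M[1,2],M[0,2]));a=0
    if yawz is not None: a=-((yawz-yz+180)%360-180)/8
    print("t",round(st["t"],2),"tcp",st["tcp_pos"].round(4),"yawz",yz.round(2),"tilt",(M[:,1]).round(3),"shift",d.round(1),"turn",round(a,3),"F",st["ft_force"].round(1),"w",round(st["width"],3))
if __name__=="__main__": go(*map(float,sys.argv[1:]))
E
python3 go.py .4966 .2093 .083 120.1
```

```text
t 1.5 tcp [0.4069 0.3702 0.247 ] yawz 107.24 tilt [ 0.001  0.    -1.   ] shift [  37.9  164.  -180.3] turn -1.608 F [ 2.2  0.2 -0.4] w 1.0
```

drive_tool:
  targets:
    - [38,50,-175,-1.5,0]
    - [38,50,-175,-1.5,0]
    - [38,50,-175,-1.5,0]
    - [38,50,-175,-1.5,0]
    - [38,60,-175,-1.5,0]

```text
t: 2.0
tcp_pos: [0.4964, 0.2087, 0.1865]
eef_rot: [-1.54, -0.387, 0.387]
ft_force: [-0.0, -0.1, 0.0]
width: 1.001
```

```bash
python3 go.py .4966 .2093 .083 120.1
```

```text
t 2.0 tcp [0.4964 0.2087 0.1865] yawz 118.28 tilt [ 0.001 -0.004 -1.   ] shift [  0.5 103.5   0.8] turn -0.228 F [-0.  -0.1  0. ] w 1.001
```

drive_tool:
  targets:
    - [0.5,40,0.8,-0.23,0]
    - [0.5,80,0.8,-0.23,0]
    - [0.5,103.5,0.8,-0.23,0]
    - [0.5,103.5,0.8,-0.23,0]
    - [0.5,103.5,0.8,-0.23,0]

```text
t: 2.5
tcp_pos: [0.4932, 0.217, 0.0838]
eef_rot: [-1.529, -0.42, 0.421]
ft_force: [0.9, 0.3, 0.8]
width: 0.998
```

drive_tool:
  targets:
    - [0,0,0,0,1]
    - [0,0,0,0,1]
    - [0,0,0,0,1]
    - [0,0,0,0,1]
    - [0,0,0,0,1]
  newtons: 30

```text
t: 3.0
tcp_pos: [0.4941, 0.2157, 0.0845]
eef_rot: [-1.531, -0.421, 0.418]
ft_force: [0.1, -2.3, 6.9]
width: 0.276
```

```bash
python3 go.py .4966 .2093 .083 120.1
```

```text
t 3.0 tcp [0.4941 0.2157 0.0845] yawz 120.65 tilt [ 0.002 -0.    -1.   ] shift [-1.2  1.5 -6.8] turn 0.069 F [ 0.1 -2.3  6.9] w 0.276
```

drive_tool:
  targets:
    - [0,-10,0,0,1]
    - [0,-30,0,0,1]
    - [0,-70,0,0,1]
    - [0,-110,0,0,1]
    - [-10,-150,-25,0,1]

```text
t: 3.5
tcp_pos: [0.496, 0.194, 0.2355]
eef_rot: [-1.524, -0.426, 0.424]
ft_force: [0.7, -0.2, -3.1]
width: 0.276
```

drive_tool:
  targets:
    - [-20,-30,-45,0.5,1]
    - [-35,-60,-85,1,1]
    - [-51,-65,-125,1.5,1]
    - [-67,-65,-165,1.92,1]
    - [-83,-65,-200,1.92,1]

```text
t: 4.0
tcp_pos: [0.5277, -0.0273, 0.2994]
eef_rot: [-1.562, -0.208, 0.208]
ft_force: [0.7, 0.4, -2.6]
width: 0.274
```

```bash
python3 go.py .5454 -.1709 .25 105.3
```

```text
t 4.0 tcp [ 0.5277 -0.0273  0.2994] yawz 105.18 tilt [ 0.001 -0.001 -1.   ] shift [ -20.6   49.5 -143.2] turn -0.015 F [ 0.7  0.4 -2.6] w 0.274
```

drive_tool:
  targets:
    - [-7,5,-45,0,1]
    - [-14,10,-90,0,1]
    - [-20,15,-135,0,1]
    - [-20.6,20,-143,0,1]
    - [-20.6,20,-143,0,1]

```text
t: 4.5
tcp_pos: [0.5447, -0.1702, 0.2776]
eef_rot: [-1.56, -0.204, 0.209]
ft_force: [-0.3, 0.8, -3.7]
width: 0.275
```

```bash
python3 go.py .5454 -.1709 .194 105.3
python3 - <<'E'
from h import *
s=vision.snapshot("top");save(s,"held",(370,80,130,160),4)
np.save("/tmp/p.npy",s["range_z"])
hsv=cv2.cvtColor(s["frame"],cv2.COLOR_RGB2HSV)
m=((hsv[...,0]>22)&(hsv[...,0]<36)&(hsv[...,1]>120)).astype(np.uint8); m[:,:340]=0;m[:,520:]=0
v,u=np.nonzero(m);print(len(u),u.min(),u.max(),v.min(),v.max())
P=world(s,np.c_[u,v]);print(np.percentile(P,[5,50,95],axis=0))
E
```

```text
t 4.5 tcp [ 0.5447 -0.1702  0.2776] yawz 105.08 tilt [-0.003  0.    -1.   ] shift [ 0.7 83.6 -1. ] turn -0.028 F [-0.3  0.8 -3.7] w 0.275
1406 425 479 151 224
[[ 0.47102951 -0.21326472  0.19657996]
 [ 0.53267981 -0.1588648   0.19905272]
 [ 0.61709535 -0.12424355  0.20186084]]
```

View pics/held.png

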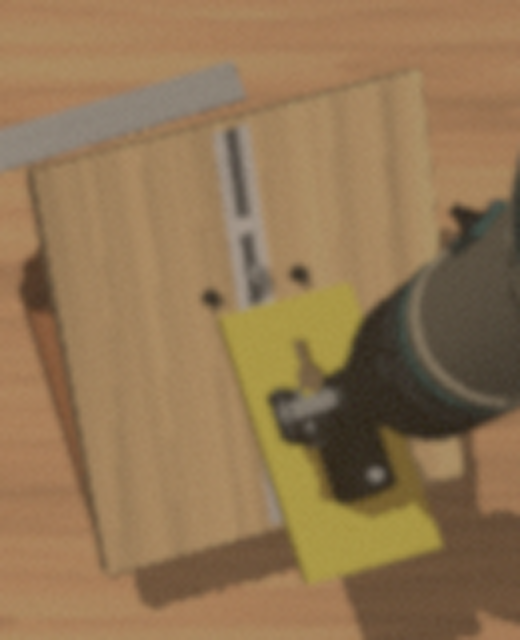

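drive_tool:
  targets:
    - [1,20,-1,0,1]
    - [1,40,-1,0,1]
    - [1,46,-1,0,1]
    - [1,50,-1,0,1]
    - [1,54,-1,0,1]
  newtons: 20

```text
t: 5.05
tcp_pos: [0.5447, -0.1664, 0.225]
eef_rot: [-1.558, -0.207, 0.217]
ft_force: [-9.6, 1.7, 3.5]
width: 0.279
```

drive_tool:
  targets:
    - [0,3,0,0,1]
    - [0,6,0,0,1]
    - [0,9,0,0,1]
    - [0,12,0,0,1]
    - [0,15,0,0,1]

```text
t: 5.55
tcp_pos: [0.545, -0.1676, 0.2103]
eef_rot: [-1.559, -0.207, 0.215]
ft_force: [-7.2, -1.0, 1.6]
width: 0.273
```

```bash
python3 go.py .5454 -.1709 .194 105.3
```

```text
t 5.55 tcp [ 0.545  -0.1676  0.2103] yawz 105.41 tilt [-0.005  0.    -1.   ] shift [-0.4 16.3 -3.3] turn 0.014 F [-7.2 -1.   1.6] w 0.273
```

drive_tool:
  targets:
    - [0,3,0,0,1]
    - [0,6,0,0,1]
    - [0,9,0,0,1]
    - [0,12,0,0,1]
    - [0,14,0,0,1]

```text
t: 6.05
tcp_pos: [0.546, -0.1676, 0.1964]
eef_rot: [-1.56, -0.209, 0.213]
ft_force: [-5.7, -0.4, 1.1]
width: 0.28
```

drive_tool:
  targets:
    - [0,1,0,0,1]
    - [0,2,0,0,1]
    - [0,3,0,0,1]
    - [0,4,0,0,1]
    - [0,4,0,0,1]

```text
t: 6.55
tcp_pos: [0.5463, -0.1675, 0.1941]
eef_rot: [-1.56, -0.209, 0.212]
ft_force: [-10.0, 1.6, 14.1]
width: 0.277
```

```bash
cat > pose.py <<'E'
from h import *
np.set_printoptions(precision=4,suppress=True)
def plate(name=None,cam="top",guess_off=None):
    st=read_state();s=vision.snapshot(cam)
    hsv=cv2.cvtColor(s["frame"],cv2.COLOR_RGB2HSV)
    m=((hsv[...,0]>22)&(hsv[...,0]<36)&(hsv[...,1]>120)).astype(np.uint8)
    if cam=="top": m[:,:340]=0;m[:,520:]=0
    m=cv2.morphologyEx(m,cv2.MORPH_OPEN,np.ones((3,3)))
    v,u=np.nonzero(cv2.erode(m,np.ones((3,3))))
    P=world(s,np.c_[u,v]);P=P[P[:,2]>.07]
    p0=np.median(P,0)
    for k in range(8):
        nn=np.linalg.svd(P-p0,full_matrices=False)[2][2];nn*=np.sign(nn[2])
        P=P[abs((P-p0)@nn)<(.012,.008,.005,.004,.004,.004,.004,.004)[k]];p0=P.mean(0)
    v,u=np.nonzero(m)
    W=onplane(s,np.c_[u,v],p0,nn)
    hx=ex-nn*(ex@nn);hx/=np.linalg.norm(hx);hy=np.cross(nn,hx)
    q=np.c_[(W-p0)@hx,(W-p0)@hy]*1000
    r=cv2.minAreaRect(q.astype(np.float32));c=p0+hx*r[0][0]/1000+hy*r[0][1]/1000
    a=r[2] if r[1][0]>r[1][1] else r[2]-90
    if name: save(s,name,(370,80,130,160),4)
    print("t",st["t"],"npts",len(P),"normal",nn,"tilt",np.degrees(np.arccos(nn[2])),"vs board deg",np.degrees(np.arccos(min(1,nn@n))),"rect",r[1],"ang",a)
    px=hx*np.cos(np.radians(a))+hy*np.sin(np.radians(a))
    o=c-.006*nn
    B0=np.array([.6637,-.1385,.1708])
    B=B0-.0216*ex
    for k,x in(("origin",0),("hole",.032),("slot_end",.052)):
        d=o+px*x-B;print(k,"rel bolt (x,y,z mm)",np.array([d@ex,d@ey,d@n])*1000)
    g=st["tcp_pos"]-[0,0,.0539]-o; print("grasp in plate",np.array([g@px,g@np.cross(nn,px),g@nn])*1000,"tcp",st["tcp_pos"],"F",st["ft_force"])
    return s
if __name__=="__main__":
    import sys; plate(*sys.argv[1:])
E
python3 go.py .5454 -.1709 .194 105.3;python3 pose.py
```

```text
t 6.55 tcp [ 0.5463 -0.1675  0.1941] yawz 105.4 tilt [-0.002 -0.    -1.   ] shift [-1.8  0.1 -3. ] turn 0.012 F [-10.    1.6  14.1] w 0.277
  return _methods._mean(a, axis=axis, dtype=dtype,
  ret = um.true_divide(
Traceback (most recent call last):
  File "pose.py", line 32, in <module>
    import sys; plate(*sys.argv[1:])
                ~~~~~^^^^^^^^^^^^^^^
  File "pose.py", line 13, in plate
    nn=np.linalg.svd(P-p0,full_matrices=False)[2][2];nn*=np.sign(nn[2])
       ~~~~~~~~~~~~~~~~~~~~~~~~~~~~~~~~~~~~~~~~~~^^^
IndexError: index 2 is out of bounds for axis 0 with size 0
```

```bash
python3 - <<'E'
t=open('pose.py').read()
t=t.replace("    p0=np.median(P,0)\n","    h=P@n;p0=P[np.argsort(h)[len(h)//2]];nn=n;P=P[abs((P-p0)@n)<.012];p0=P.mean(0);print(len(P))\n").replace("(.012,.008,.005,.004,.004,.004,.004,.004)","(.012,.01,.008,.006,.005,.005,.005,.005)")
open('pose.py','w').write(t)
E
python3 pose.py held2
```

```text
Traceback (most recent call last):
  File "pose.py", line 32, in <module>
    import sys; plate(*sys.argv[1:])
                ~~~~~^^^^^^^^^^^^^^^
  File "pose.py", line 11, in plate
    h=P@n;p0=P[np.argsort(h)[len(h)//2]];nn=n;P=P[abs((P-p0)@n)<.012];p0=P.mean(0);print(len(P))
               ~~~~~~~~~~~~~^^^^^^^^^^^
IndexError: index 0 is out of bounds for axis 0 with size 0
```

Run:
```python
from h import *
s=vision.snapshot("top");save(s,"held2",(370,80,130,160),4)
hsv=cv2.cvtColor(s["frame"],cv2.COLOR_RGB2HSV)
G=np.array([.5463,-.1675,.1402]);o=G-.002*ex-.030*n
for x,y in((.04,.03),(.04,-.03),(-.05,.03),(-.07,0),(0.07,0)):
    p=o+x*ex+y*ey+.006*n;u,v=proj(s,p)[0].round().astype(int);print(u,v,hsv[v,u],s["frame"][v,u],world(s,[(u,v)]),p)
```

```text
424 178 [ 21 157 169] [169 138  65] [[ 0.58019603 -0.12605277  0.13777565]] [ 0.58160964 -0.12673668  0.13678548]
447 171 [17 93 52] [52 44 33] [[ 0.56042406 -0.13301005  0.28178872]] [ 0.59744202 -0.18461012  0.13678548]
429 211 [ 21 155 171] [171 139  67] [[ 0.50513852 -0.14613007  0.09639453]] [ 0.50490297 -0.14772125  0.09464602]
442 215 [ 21 154 159] [159 130  63] [[ 0.49654357 -0.18225301  0.08435359]] [ 0.49577323 -0.18132121  0.0852817 ]
434 163 [ 22 155 169] [169 140  66] [[ 0.61456716 -0.1489259   0.14955525]] [ 0.61509472 -0.14867854  0.15083197]
```

View pics/held2.png

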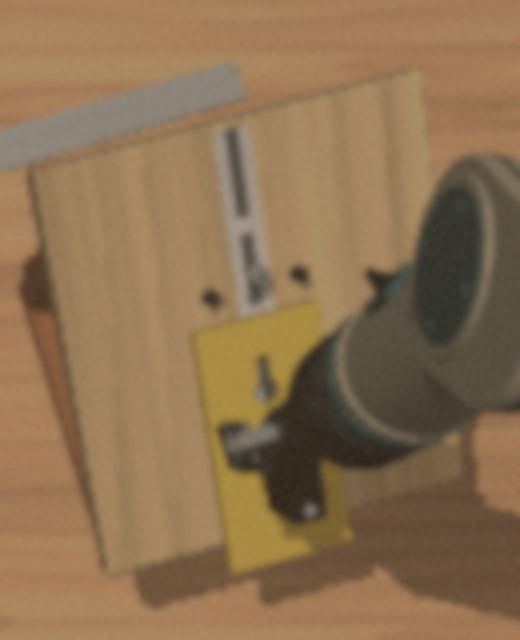

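```bash
sed -i 's/(hsv\[...,0\]>22)&(hsv\[...,0\]<36)&(hsv\[...,1\]>120)/(hsv[...,0]>=19)\&(hsv[...,0]<36)\&(hsv[...,1]>135)/' pose.py
python3 pose.py
```

```text
835
t 6.7 npts 833 normal [-0.4571 -0.1247  0.8806] tilt 28.280145620217695 vs board deg 0.36238532664080364 rect (161.62551879882812, 81.75239562988281) ang 0.06039644032716751
origin rel bolt (x,y,z mm) [-101.8818    3.2034   -0.2902]
hole rel bolt (x,y,z mm) [-69.8825   3.2372  -0.0883]
slot_end rel bolt (x,y,z mm) [-49.8829   3.2583   0.038 ]
grasp in plate [ 2.4996 -0.2122 29.881 ] tcp [ 0.5463 -0.1675  0.1941] F [-9.4619  1.837  12.9105]
```

```bash
cat > rect.py <<'E'
from h import *
B0=np.array([.6637,-.1385,.1708])
def rectify(s,h,xs,ys):
    X,Y=np.meshgrid(xs,ys,indexing="ij")
    P=B0+n*h+X.reshape(-1,1)*ex+Y.reshape(-1,1)*ey
    uv=proj(s,P).astype(np.float32).reshape(*X.shape,2)
    return cv2.remap(s["frame"],uv[...,0],uv[...,1],cv2.INTER_CUBIC)
E
python3 - <<'E'
from rect import *
s=vision.snapshot("top")
xs=np.arange(.07,-.13,-.0005);ys=np.arange(.05,-.05,-.0005)
f=rectify(s,0,xs,ys);sat=cv2.cvtColor(f,cv2.COLOR_RGB2HSV)[...,1].astype(float)
for a in range(0,len(xs)-10,10):
    row=sat[a:a+10].mean(0);w=np.clip(110-row,0,None);w[abs(ys)>.016]=0
    if w.sum()>100: print(round(xs[a]*1e3,1),"track y mm",round((w*ys).sum()/w.sum()*1e3,2))
g=rectify(s,.012,xs,ys);k=rectify(s,.006,xs,ys)
out=cv2.resize(np.hstack([f,g,k]),None,fx=1.3,fy=1.3)[:,:,::-1].copy()
cv2.imwrite("pics/rect1.png",out)
E
```

```text
70.0 track y mm -0.42
65.0 track y mm -0.42
60.0 track y mm -0.46
55.0 track y mm -0.46
50.0 track y mm -0.34
45.0 track y mm -0.45
40.0 track y mm -0.47
35.0 track y mm -0.44
30.0 track y mm -0.54
25.0 track y mm -0.47
20.0 track y mm -0.38
15.0 track y mm -0.4
10.0 track y mm -0.44
5.0 track y mm -0.43
-0.0 track y mm -0.39
-5.0 track y mm -0.4
-10.0 track y mm -0.49
-15.0 track y mm -0.23
-20.0 track y mm 0.02
-25.0 track y mm 0.07
-30.0 track y mm -0.11
-35.0 track y mm -0.4
-40.0 track y mm -0.65
-75.0 track y mm 1.24
-80.0 track y mm 1.17
-85.0 track y mm 1.18
-90.0 track y mm 2.16
-95.0 track y mm 3.31
-105.0 track y mm -11.89
-110.0 track y mm -3.76
-115.0 track y mm 2.51
-120.0 track y mm 3.21
```

View pics/rect1.png

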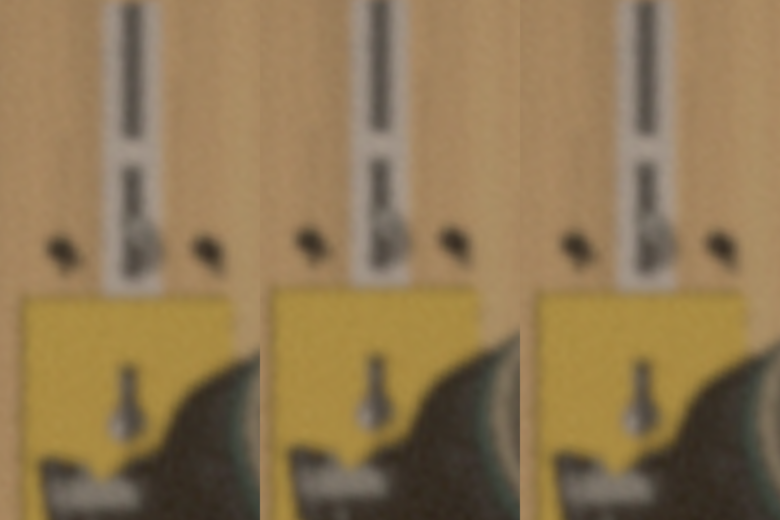

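drive_tool:
  targets:
    - [0,0,0,0,1]
    - [0,0,0,0,1]
    - [-4.7,-8.8,0,0,1]
    - [-10.3,-19.4,0,0,1]
    - [0,-25,-2,0,1]
  newtons: 45

```text
t: 7.3
tcp_pos: [0.5463, -0.1711, 0.218]
eef_rot: [-1.561, -0.208, 0.211]
ft_force: [1.0, -0.5, -4.5]
width: 0.275
```

drive_tool:
  targets:
    - [12,-6.4,-1,0,1]
    - [28,-15,-1.9,0,1]
    - [44,-23.5,-1.9,0,1]
    - [51.6,-27.2,-1.9,0,1]
    - [51.6,-27.2,-1.9,0,1]

```text
t: 7.8
tcp_pos: [0.5993, -0.158, 0.2447]
eef_rot: [-1.561, -0.213, 0.209]
ft_force: [-0.3, -0.2, -5.0]
width: 0.275
```

```bash
python3 go.py .6 -.17 .194 105.4;python3 pose.py;  python3 - <<'E'
from rect import *
s=vision.snapshot("top")
xs=np.arange(.07,-.13,-.0005);ys=np.arange(.05,-.05,-.0005)
out=cv2.resize(np.hstack([rectify(s,h,xs,ys) for h in(.013,.023,.029)]),None,fx=1.3,fy=1.3)[:,:,::-1].copy()
cv2.imwrite("pics/rect2.png",out)
E
```

```text
t 7.8 tcp [ 0.5993 -0.158   0.2447] yawz 105.41 tilt [ 0.002  0.    -1.   ] shift [ -2.6  50.7 -11.7] turn 0.002 F [-0.3 -0.2 -5. ] w 0.275
917
t 7.8 npts 917 normal [-0.4531 -0.1269  0.8824] tilt 28.070764774030074 vs board deg 0.21981190623836766 rect (160.54441833496094, 80.30750274658203) ang 0.45668748021125793
origin rel bolt (x,y,z mm) [-30.4816  -1.3231  19.2504]
hole rel bolt (x,y,z mm) [ 1.5172 -1.0683 19.3358]
slot_end rel bolt (x,y,z mm) [21.5165 -0.909  19.3893]
grasp in plate [ 2.0509 -0.4313 29.9546] tcp [ 0.5993 -0.158   0.2447] F [-0.3486 -0.2216 -5.0049]
```

View pics/rect2.png

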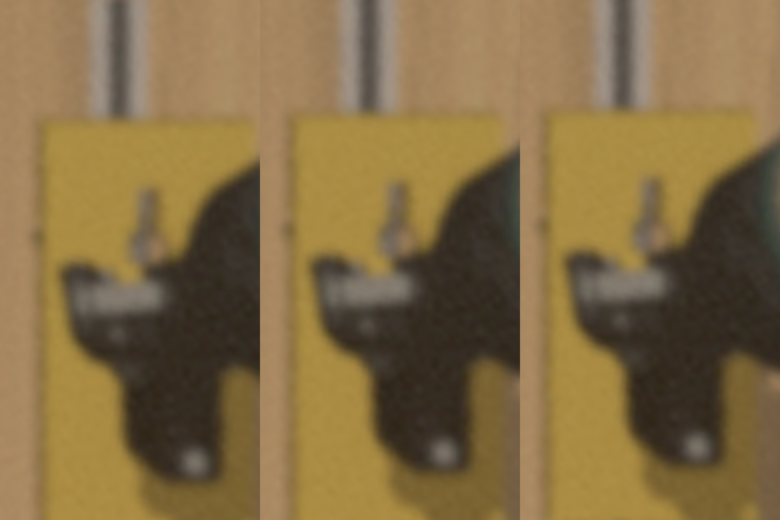

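drive_tool:
  targets:
    - [-0.5,3,0.2,0,1]
    - [0.5,5,0.4,0,1]
    - [1.8,7.3,0.4,0,1]
    - [3.2,9.6,0.4,0,1]
    - [3.2,9.6,0.4,0,1]

```text
t: 8.4
tcp_pos: [0.5994, -0.1583, 0.2346]
eef_rot: [-1.561, -0.206, 0.213]
ft_force: [-6.6, 0.0, 5.7]
width: 0.274
```

```bash
python3 go.py .6 -.17 .194 105.4;python3 pose.py
```

```text
t 8.4 tcp [ 0.5994 -0.1583  0.2346] yawz 105.3 tilt [-0.004 -0.001 -1.   ] shift [ -2.3  40.6 -11.4] turn -0.013 F [-6.6  0.   5.7] w 0.274
871
t 8.4 npts 871 normal [-0.4861 -0.1353  0.8634] tilt 30.301413487532958 vs board deg 2.3859968795294124 rect (161.15728759765625, 79.87399291992188) ang 0.023289773613214493
origin rel bolt (x,y,z mm) [-34.2974  -1.3807  10.6131]
hole rel bolt (x,y,z mm) [-2.3251 -1.3707 11.9434]
slot_end rel bolt (x,y,z mm) [17.6576 -1.3645 12.7748]
grasp in plate [ 2.2961 -0.7101 29.5461] tcp [ 0.5994 -0.1583  0.2346] F [-6.5565  0.0195  5.6971]
```

Run:
```python
from rect import *
xs=np.arange(.015,-.055,-.00025);ys=np.arange(.03,-.03,-.00025)
s=vision.snapshot("top");a=rectify(s,.0185,xs,ys)
c=vision.snapshot("scene")
b=c["frame"][185:255,130:215];b=cv2.resize(b,None,fx=6,fy=6,interpolation=cv2.INTER_CUBIC)
a=cv2.resize(a,None,fx=1.5,fy=1.5);b=b[:420]
print(a.shape,b.shape)
cv2.imwrite("pics/c1.png",np.hstack([a,b[:a.shape[0]]])[:,:,::-1])
```

```text
(420, 360, 3) (420, 510, 3)
```

View pics/c1.png

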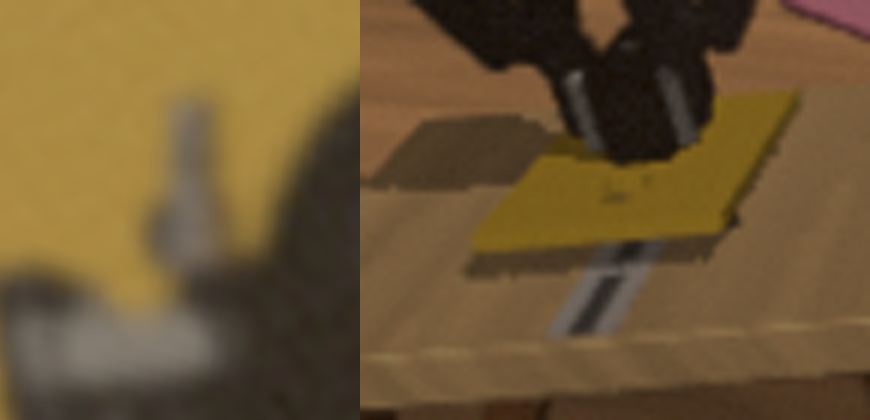

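drive_tool:
  targets:
    - [0,-3,0,0,1]
    - [1.3,-3,0,0,1]
    - [2.2,-1.2,0,0,1]
    - [2.9,0.2,0,0,1]
    - [3.6,1.5,0,0,1]

```text
t: 9.05
tcp_pos: [0.6051, -0.1558, 0.2325]
eef_rot: [-1.56, -0.211, 0.21]
ft_force: [-0.9, 1.7, -1.2]
width: 0.275
```

```bash
python3 go.py .6 -.17 .194 105.4;python3 pose.py
```

```text
t 9.05 tcp [ 0.6051 -0.1558  0.2325] yawz 105.38 tilt [ 0.001  0.001 -1.   ] shift [ -8.7  38.5 -12.4] turn -0.002 F [-0.9  1.7 -1.2] w 0.275
869
t 9.05 npts 868 normal [-0.4878 -0.1383  0.8619] tilt 30.463782778204926 vs board deg 2.5581538829262827 rect (161.48907470703125, 80.79993438720703) ang 0.1789790689945221
origin rel bolt (x,y,z mm) [-29.5099  -0.6463   5.8108]
hole rel bolt (x,y,z mm) [ 2.4584 -0.5531  7.2317]
slot_end rel bolt (x,y,z mm) [22.4386 -0.4948  8.1198]
grasp in plate [ 2.1072 -0.4271 29.6665] tcp [ 0.6051 -0.1558  0.2325] F [-0.8567  1.7001 -1.1987]
```

drive_tool:
  targets:
    - [0.9,1.8,0,0,1]
    - [1.9,3.5,0,0,1]
    - [2.8,5.3,0,0,1]
    - [3.8,7,0,0,1]
    - [3.8,7,0,0,1]
  newtons: 60

```text
t: 9.6
tcp_pos: [0.6085, -0.1552, 0.2277]
eef_rot: [-1.561, -0.211, 0.209]
ft_force: [-4.0, 2.2, 12.0]
width: 0.27
```

```bash
python3 go.py .6 -.17 .194 105.4;python3 pose.py
```

```text
t 9.6 tcp [ 0.6085 -0.1552  0.2277] yawz 105.34 tilt [ 0.001 -0.    -1.   ] shift [-12.2  33.7 -12. ] turn -0.008 F [-4.   2.2 12. ] w 0.27
867
t 9.6 npts 867 normal [-0.4545 -0.1259  0.8818] tilt 28.139907070627455 vs board deg 0.23648875968617666 rect (160.10079956054688, 80.66900634765625) ang 0.39818689227104187
origin rel bolt (x,y,z mm) [-29.4052  -0.6603   0.1908]
hole rel bolt (x,y,z mm) [ 2.5938 -0.4381  0.3146]
slot_end rel bolt (x,y,z mm) [22.5931 -0.2992  0.392 ]
grasp in plate [ 1.604  -0.904  29.4469] tcp [ 0.6085 -0.1552  0.2277] F [-4.0088  2.2227 11.9729]
```

drive_tool:
  targets:
    - [-2.7,1.4,0,0,1]
    - [-6.2,3.3,0,0,1]
    - [-9.7,5.2,0,0,1]
    - [-13.2,7,0,0,1]
    - [-15.9,8.4,0,0,1]

```text
t: 10.15
tcp_pos: [0.5956, -0.1599, 0.2208]
eef_rot: [-1.563, -0.216, 0.205]
ft_force: [-0.8, 2.9, 15.7]
width: 0.269
```

```bash
python3 go.py .6 -.17 .194 105.4;python3 pose.py
```

```text
t 10.15 tcp [ 0.5956 -0.1599  0.2208] yawz 105.36 tilt [ 0.008 -0.001 -1.   ] shift [  1.4  26.9 -10.8] turn -0.005 F [-0.8  2.9 15.7] w 0.269
853
t 10.15 npts 850 normal [-0.4574 -0.1245  0.8805] tilt 28.294437409453835 vs board deg 0.3776911643893698 rect (160.5364532470703, 80.3524169921875) ang 0.056067660450935364
origin rel bolt (x,y,z mm) [-44.8118  -2.3406   0.4562]
hole rel bolt (x,y,z mm) [-12.8125  -2.3091   0.6661]
slot_end rel bolt (x,y,z mm) [ 7.187  -2.2895  0.7973]
grasp in plate [ 1.7295 -0.3305 29.5276] tcp [ 0.5956 -0.1599  0.2208] F [-0.7576  2.8679 15.7093]
```

drive_tool:
  targets:
    - [-2.7,1.4,0.6,0,1]
    - [-5.3,2.8,1.2,0,1]
    - [-8,4.2,1.5,0,1]
    - [-10.6,5.6,1.5,0,1]
    - [-10.6,5.6,1.5,0,1]

```text
t: 10.7
tcp_pos: [0.5841, -0.1617, 0.2143]
eef_rot: [-1.563, -0.215, 0.206]
ft_force: [-0.1, 1.8, 10.3]
width: 0.274
```

```bash
python3 go.py .6 -.17 .194 105.4;python3 pose.py
```

```text
t 10.7 tcp [ 0.5841 -0.1617  0.2143] yawz 105.34 tilt [ 0.006 -0.002 -1.   ] shift [ 13.   20.4 -12.2] turn -0.007 F [-0.1  1.8 10.3] w 0.274
839
t 10.7 npts 837 normal [-0.4548 -0.1281  0.8813] tilt 28.196461491356448 vs board deg 0.34165801443061233 rect (160.6908416748047, 80.32848358154297) ang 0.10900324583053589
origin rel bolt (x,y,z mm) [-58.1395  -0.7608   0.0662]
hole rel bolt (x,y,z mm) [-26.1399  -0.7005   0.2212]
slot_end rel bolt (x,y,z mm) [-6.1402 -0.6628  0.3181]
grasp in plate [ 1.8242 -0.4818 29.5474] tcp [ 0.5841 -0.1617  0.2143] F [-0.0665  1.8395 10.268 ]
```

drive_tool:
  targets:
    - [-1.8,0.9,0,0,1]
    - [-3.5,1.9,0,0,1]
    - [-5.3,2.8,0,0,1]
    - [-6.2,3.3,0,0,1]
    - [-6.2,3.3,0,0,1]

```text
t: 11.25
tcp_pos: [0.5816, -0.1623, 0.2131]
eef_rot: [-1.563, -0.221, 0.201]
ft_force: [4.1, 3.1, 18.8]
width: 0.269
```

```bash
python3 go.py .6 -.17 .194 105.4;python3 pose.py
```

```text
t 11.25 tcp [ 0.5816 -0.1623  0.2131] yawz 105.39 tilt [ 0.014 -0.001 -1.   ] shift [ 15.5  19.4 -12.2] turn -0.001 F [ 4.1  3.1 18.8] w 0.269
832
t 11.25 npts 832 normal [-0.4562 -0.1235  0.8812] tilt 28.206725802853615 vs board deg 0.2978545267108167 rect (161.00775146484375, 80.01644134521484) ang 0.14568573236465454
origin rel bolt (x,y,z mm) [-60.6513  -0.9184   0.0283]
hole rel bolt (x,y,z mm) [-28.6518  -0.8368   0.189 ]
slot_end rel bolt (x,y,z mm) [-8.6521 -0.7858  0.2895]
grasp in plate [ 1.4331 -0.4218 29.7678] tcp [ 0.5816 -0.1623  0.2131] F [ 4.1251  3.0779 18.7769]
```

drive_tool:
  targets:
    - [0.5,-1,0,0,1]
    - [1.5,-2,0,0,1]
    - [1.5,-2,0,0,0.7]
    - [1.5,-2,0,0,0.3]
    - [1.5,-2,0,0,0]
  newtons: 20

```text
t: 11.8
tcp_pos: [0.5771, -0.1631, 0.21]
eef_rot: [-1.561, -0.208, 0.211]
ft_force: [-0.6, -0.4, 0.3]
width: 0.628
```

drive_tool:
  targets:
    - [0,0,0,0,0]
    - [0,0,0,0,0]
    - [0,-10,0,0,0]
    - [0,-40,0,0,0]
    - [0,-80,0,0,0]

```text
t: 12.3
tcp_pos: [0.5767, -0.1622, 0.2902]
eef_rot: [-1.559, -0.207, 0.213]
ft_force: [0.9, -0.9, -0.6]
width: 0.999
```

drive_tool:
  targets:
    - [-40,-40,0,0,0]
    - [-80,-60,0,0,0]
    - [-120,-60,0,0,0]
    - [-120,-60,0,0,0]
    - [-120,-60,0,0,0]

```text
t: 12.8
tcp_pos: [0.4617, -0.1946, 0.3515]
eef_rot: [-1.562, -0.21, 0.208]
ft_force: [0.5, 0.1, 0.7]
width: 1.004
```

```bash
python3 go.py .6 -.17 .194 105.4;python3 pose.py
python3 - <<'E'
from rect import *
s=vision.snapshot("top");c=vision.snapshot("scene")
a=cv2.resize(s["frame"][90:230,370:500],None,fx=3,fy=3,interpolation=2);b=cv2.resize(c["frame"][170:310,100:240],None,fx=3,fy=3,interpolation=2)
cv2.imwrite("pics/fin.png",np.hstack([a,b])[:,:,::-1])
E
```

```text
t 12.8 tcp [ 0.4617 -0.1946  0.3515] yawz 105.25 tilt [ 0.002 -0.001 -1.   ] shift [139.7 157.7 -12.5] turn -0.019 F [0.5 0.1 0.7] w 1.004
1242
t 12.8 npts 1241 normal [-0.4655 -0.1307  0.8754] tilt 28.91238279365774 vs board deg 1.0095373420761498 rect (160.2264404296875, 81.25823211669922) ang 0.396914541721344
origin rel bolt (x,y,z mm) [-60.3609  -1.0108   1.2099]
hole rel bolt (x,y,z mm) [-28.3665  -0.7909   1.7653]
slot_end rel bolt (x,y,z mm) [-8.37   -0.6535  2.1124]
grasp in plate [-40.3117   1.1628 209.7449] tcp [ 0.4617 -0.1946  0.3515] F [0.4919 0.1401 0.6585]
```

View pics/fin.png

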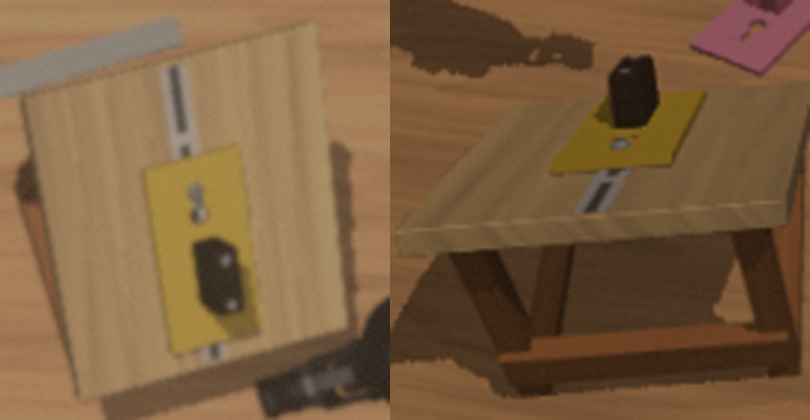

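```bash
python3 -c "
from plant import manip; print(manip.finish_job())"
```

```text
the job is handed in; nothing more can be done
None
```

The yellow push block is hung on the bolt and the job is handed in at about 13 s of the 42 s. No verdict came back.

**What I did:** I gripped the handle, lifted the block, and tilted the plate in the grip by pressing it flat on the lower part of the board. I then put the hole over the head, pressed the plate flush, and slid it down the slope until it hit a firm stop. I let go and backed off.

**Correction on the way:** The first try at the hole landed on the bolt head. I lifted, moved about 3 mm up the slope, and it went in.

**Last checks, after release (top camera):**

| Check | Measured | Allowed |
|---|---|---|
| Bolt to slot's closed end, along the slope | about 0 mm, if the bolt is at its lower stop | 4 mm |
| Slot end sideways from the bolt's track | within about 1 mm | 4 mm |
| Plate underside off the face at the slot end | 2.1 mm | 5 mm |
| Plate out of parallel with the board | 1.0° | 5.7° |
| Plate out of straight | 0.4° | 8.6° |

- **Bolt position:** that it is at its lower stop is inferred from where the plate stopped. The picture shows the head at the upper end of the slot.
- **At rest:** I took the plate to be at rest but did not measure its speed. The gripper is clear of it.
- **Screwdriver, glue bottle and pencil:** my path kept clear of all three, but I did not measure their positions again at the end.
- **Camera disagreement:** the scene camera put the bumpers 8–11 mm away from the top camera's estimate, mostly up the slope. It sees the board at a very shallow angle, so I used the top camera, which also matched the given 170 mm face height.

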